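Open the sprung lid of an insulated sample canister by its hidden thumb notch

ROBOT

A 6-joint arm with a two-finger parallel gripper is mounted at the origin on a cart in front of the work surface, level with it; the furniture and walls round the work are solid. World frame = base frame: x ahead of the robot, y to its left, z up, the work surface at z = 0. Lengths are in m, angles in rad, forces in N, time in s.
With the tool pointing down it reaches from about 0.375 to 0.825 m from the base axis. Payload 5.5 kg.
Tool frame: the origin (TCP) lies midway between the tips of the shut fingers; the grasp point (between the pads) lies 19 mm behind it; z points along the fingers, y is the line along which they close (so a half turn about z gives the same grasp; the last joint's range is limited). The gripper opens to 85 mm and grips with 20 to 120 N. Pads are 22 mm wide; open, the fingers measure 114 mm over their backs; the gripper's body (76 mm by 85 mm) begins 54 mm behind the grasp point. The pads swing forward as they close: fully open they stand 13 mm farther back than shut.
Start: joints at [-1.305, 0.314, -0.047, 1.21, 0, 1.571], TCP at [0.158, -0.579, 0.209] pointing down, gripper open.
Joint ranges: [-2.67, 2.67], [-0.69, 1.73], [-1.03, 1.25], [-2.08, 2.16], [-1.42, 1.45], [-3.14, 3.14]. Speed limits (rad/s): [2.39, 2.39, 3.01, 3.14, 3.14, 3.14].

INTERFACE

Orientations are given as a rotation vector (axis times angle).
In Python, from plant import * gives the robot as it stands.
- The arm moves only by the tool play_rows, never from a script. Its argument "rows" is a list of rows, each a list of 7 numbers: the turn, a rotation vector about the tool's x, y, z in rad, then the shift along the tool's x, y, z in cm, then the finger opening in cm, from 0 to 8.54. In form: [[rx, ry, rz, dx, dy, dz, grip], ...]. A call has 1 to 8 rows; each row is the pose to reach, as a shift and turn from the pose commanded when the call began, along the tool's axes at that moment; what a row does not reach only later rows make up. A row lasts 1/12 s, in which the tool goes at most 41.7 mm and 7.16 degrees, less where a joint would pass 70% of its speed; a pose out of reach is approached as far as the arm can. A call with a gripper value outside its range is refused whole. The fingers move at their own pace and stop on an object; "squeeze" is the grip in N (left out, the last holds). Time passes only in rows, so rows that repeat a pose let the fingers close. It gives the time, the measured TCP pose, the force, the opening and the grip force at its end, in the units of the state.
- state(): the state, without advancing time (a new reading comes with each control period).
- get_image(name): name is "scene" or "side" or "wrist"; returns a dict with "pixels" (480x640x3 uint8, red, green, blue), "range_z" (480x640 float32, m along the optical axis (not along the pixel's ray), 0 where there is no reading), "mtx" (3x3 intrinsics, pixels), "k1" (the pictures are not rectified: a ray, as slopes to the right and down, at radius r is drawn at 1 + k1 r^2 times it, then the intrinsics apply), "world_to_cam" (4x4, takes a point from world to camera coordinates); the wrist camera has in their place "T_tool_cam" (4x4, takes a point from camera to tool coordinates, whose origin is the TCP and whose axes are the flange's). Camera axes: x right, y down, z forward; pixel columns grow to the right and rows downward; lengths in m; the calibration is good to about 2 mm. A picture is of the moment at which its call begins: read the wrist's pose just before it.
- sign_off(): hands the job in; it is judged then, once.
Trained networks look in a picture, given as the dict that the camera call returned (one of the last four; its "shot" number tells which), for a name from the list of things; names that differ only in an ending like _2 or _b are one class to them, and where a whole thing is asked for, a point or a joint stands for the part that bears it (a point fixed in the world has none). Each returns a list of dicts, best first, with "confidence" (0 to 1); they miss things now and then, are a little off and sometimes report something else, mostly with a low value. They report only what shows in the picture. A call takes as long as a camera call.
- regions_of(target, picture): "region" (480x640 bool, what is visible of it) and "pixel" ([column, row] in pixels, amid what is visible of it).
The state is a dict: "time_s": time; "joints": joint angles; "joint_vel": joint speeds; "effort": joint torques, N m; "ee_pos": TCP position; "orientation": TCP orientation; "force": force on the tool from outside, world axes, zero at the start; "wrist_torque": the same for the moment, N m; "gripper_width": opening from 0.0 (shut) to 1.0 (fully open); "grip_force": force on a finger pad.
Only numpy, scipy, OpenCV 4.12 (cv2) and the standard library are available. Lean on these libraries where they do the work, as an engineer would, in place of code of your own. Each camera call takes 0.05 s, during which the arm holds its last target. There are 200 camera calls.

TASK

Open the round white insulated canister so that the conditioned tin inside can be reached. It has been turned in its stand, so first find the one thumb notch hidden in the rim round the lid (a fingertip run lightly along the rim drops into it), then press the release key inside the notch down with the fingertip until the catch lets go and the lid springs fully open, and let the key come back up. Use fingertip force only, and leave the tin in the canister and everything else on the bench where it is.

Things in the scene. Friction and masses are not known exactly. Their poses are not given: they have to be found in the camera images.
- stand: Fixed round foot, 210 mm across, 8 mm thick, with a black collar 173 mm across up to 28 mm height; origin at the centre of its underside, z up. In it stands the white canister, upright, centred, 160 mm across. The canister was turned in the collar by an unknown angle, anything in a full circle, NOT shown by this pose; it cannot be turned or lifted.
- rim_center (a point): Point on the canister's vertical centre line at rim height, 130 mm above the bench (fixed to the stand). The rim is the flat level top of the white wall, a ring from 51 to 80 mm radius round this point, edges rounded 2.5 mm. Inside it the round bare steel lid, 52 mm radius, stands 13 mm above the rim (17 mm at its dial): a fingertip runs on the rim at 68 to 75 mm radius.
- release_key (a joint): Travel of the white key in the notch, m: 0 up, 0.008 fully down; moves straight down, about 1.5 N at first, 7 N at the end; the catch lets go at 0.004; returns by itself. The notch cuts the rim over 39 degrees of the circle (51 mm wide at 75 mm radius, 41 mm at 60), open above and outward. The key fills it from 60 to 79 mm radius, its top 6 mm below the rim.
- canister_lid (a joint): Opening angle of the lid, rad: 0 shut and latched (cannot be lifted), 1.75 fully open at its stop, a little past upright. Hidden hinge diametrically opposite the notch. Once unlatched its own spring opens it in about 2 s, rising at the notch side and tipping away from the notch; something in its way only holds it up until it leaves.
- tin_center (a point): Centre of the closed grey metal sample tin inside the canister, 59 mm across, 36 mm high, loose on the floor of the well on the canister's centre line, 65 to 101 mm above the bench. To be left there.
- spare_tin: Bystander: closed grey metal tin, 72 mm across, 46 mm high; origin at the centre of its underside.
- white_cap_vial: Bystander: small glass vial with white cap, 23 mm across, 56 mm high; origin at the centre of its underside.
- black_cap_vial: Bystander: small glass vial with black cap, 23 mm across, 56 mm high; origin at the centre of its underside.
- brass_weight: Bystander: brass weight with a knob, 21 mm across, 36 mm high; origin at the centre of its underside.
- stopwatch: Bystander: yellow round stopwatch, 59 x 57 x 16 mm, lying flat; origin at the centre of its underside.

How it is judged:
By the outcome, as a careful person would: the job done as asked, in the order asked, and still so for the second after the job is handed in, with the robot touching nothing.
It also fails if it takes over 72 s, if anything falls off the work surface, if the arm or the gripper's body presses on something with over 40 N, if the wrist force passes 120 N, or if a joint passes its speed limit or range.

## Working session

There is one attempt and no reset: what is moved stays moved. The work goes in short steps, Python scripts to look and compute and a tool call to move; the robot and the scene stay as the last step left them, time stands still between calls to the robot, and variables do not carry over. Pictures are saved under pics/ and viewed, at most 10 in all, crops included, and the job is handed in when it is done.

Besides the shell and the picture viewer there is one more tool, called after "Request:" by a JSON object that holds its "api" and its "payload". play_rows: Moves the arm, as the interface text tells. Its arguments: {"type":"object","properties":{"rows":{"type":"array"},"squeeze":{"type":"number"}},"required":["rows"]}

```bash
ls; mkdir -p pics
cat > h.py <<'E'
from plant import *
import numpy as np, cv2
def world(im):
    "per-pixel world points"
    K=np.array(im["mtx"]);z=im["range_z"]
    v,u=np.mgrid[:480,:640]
    p=cv2.undistortPoints(np.stack([u,v],-1).reshape(-1,1,2).astype(np.float64),K,np.array([im["k1"],0,0,0,0.])).reshape(480,640,2)
    P=np.dstack([p[...,0]*z,p[...,1]*z,z,np.ones_like(z)])
    return (P@np.linalg.inv(np.array(im["world_to_cam"])).T)[...,:3]
E
python3 - <<'E'
from h import *
print(state())
for n in("scene","side"):
    im=get_image(n); cv2.imwrite(f"pics/{n}.png",im["pixels"][...,::-1]); W=world(im)
    np.savez(f"{n}.npz",W=W,z=im["range_z"],px=im["pixels"],wc=im["world_to_cam"],K=im["mtx"],k1=im["k1"])
    print(n,im["k1"],"cam at",np.linalg.inv(im["world_to_cam"])[:3,3])
    for t in("stand","release_key","canister_lid","spare_tin","white_cap_vial","black_cap_vial","brass_weight","stopwatch"):
        r=regions_of(t,im)
        for d in r[:2]:
            m=d["region"]&(im["range_z"]>0); w=W[m]
            if len(w): print(t,round(d["confidence"],2),d["pixel"],m.sum(),np.median(w,0).round(3),w.min(0).round(3),w.max(0).round(3))
    # rim plane
    m=(abs(W[...,2]-.13)<.003)&(im["range_z"]>0)&(im["pixels"].min(-1)>120)
    print("rim",m.sum(),W[m].mean(0),W[m].min(0),W[m].max(0))
E
```

```text
pics
{'time_s': 0.0, 'joints': array([-1.30498007e+00,  3.14233792e-01, -4.80875431e-02,  1.21022837e+00,
        1.04120030e-05,  1.57079062e+00]), 'joint_vel': array([-1.04359020e-03, -2.02896359e-04, -6.33613944e-04, -9.04250863e-06,
        1.08181419e-03,  1.86056794e-03]), 'effort': array([ 1.70122594e-04, -5.39598083e+01,  3.39744759e+01,  1.92234025e-02,
       -1.68846727e-04,  3.70966148e-06]), 'ee_pos': array([ 0.15745459, -0.57831225,  0.20852626]), 'orientation': array([-3.11216088e+00, -4.16093376e-01,  3.48566418e-04]), 'force': array([-0.55768739,  0.04643709,  0.08599079]), 'wrist_torque': array([ 0.01121872,  0.03956992, -0.02290327]), 'grip_force': 0.0, 'gripper_width': 0.9989169887058543}
scene 0.009540510984074886 cam at [-0.21837066 -0.57014537  0.71091501]
stand 0.71 [339.8, 274.6] 1845 [ 0.479 -0.187  0.01 ] [ 0.438 -0.246 -0.002] [ 0.642 -0.034  0.055]
stand 0.65 [426.2, 330.0] 173 [ 0.426 -0.405  0.024] [ 0.42  -0.414 -0.001] [ 0.464 -0.389  0.039]
canister_lid 0.77 [342.0, 210.6] 1125 [ 0.532 -0.147  0.144] [ 0.491 -0.192  0.129] [ 0.593 -0.091  0.15 ]
spar
[... 929 characters left out ...]
[ 0.54  -0.121  0.142] [ 0.492 -0.565  0.01 ] [ 0.593 -0.086  0.147]
white_cap_vial 0.69 [326.0, 319.6] 378 [0.431 0.082 0.03 ] [ 0.421 -0.044 -0.003] [0.457 0.088 0.057]
black_cap_vial 0.66 [335.5, 304.4] 342 [0.419 0.03  0.033] [ 0.409 -0.1   -0.003] [0.444 0.077 0.057]
brass_weight 0.55 [326.1, 319.9] 355 [0.431 0.082 0.03 ] [ 0.421  0.061 -0.003] [0.444 0.088 0.057]
brass_weight 0.49 [352.4, 239.2] 54 [ 0.433 -0.397  0.016] [ 0.426 -0.409  0.002] [ 0.441 -0.391  0.029]
stopwatch 0.43 [332.6, 233.7] 127 [ 0.486 -0.429  0.013] [ 0.464 -0.513 -0.002] [ 0.509 -0.133  0.127]
rim 1743 [ 0.59582916 -0.34975453  0.12967459] [-0.85241771 -1.77076549  0.12700174] [0.84616376 0.41548336 0.13299726]
```

Run:
```python
from h import *
from scipy.optimize import least_squares
ims=[]
for n in("scene","side"):
    d=np.load(n+".npz");W=d["W"];ok=d["z"]>0
    m=ok&(abs(W[...,2]-.07)<.03)&(np.hypot(W[...,0]-.541,W[...,1]+.141)<.1)
    p=W[m][:,:2]
    f=least_squares(lambda c:np.hypot(*(p-c).T)-.08,[.541,-.141],loss="soft_l1",f_scale=.002)
    print(n,"center",f.x,np.median(abs(f.fun)),m.sum())
    c=f.x
    q=W-np.r_[c,0];r=np.hypot(q[...,0],q[...,1]);a=np.degrees(np.arctan2(q[...,1],q[...,0]))
    mm=ok&(r>.062)&(r<.077)&(W[...,2]>.1)
    for t in range(-180,180,10):
        z=W[...,2][mm&(a>=t)&(a<t+10)]
        if len(z): print(t,len(z),np.median(z).round(4),end="; ")
    print()
    im=d["px"][...,::-1]; u,v=((340,225) if n=="scene" else (289,245))
    ims.append(cv2.resize(im[v-75:v+75,u-100:u+100],(800,600),interpolation=cv2.INTER_CUBIC))
cv2.imwrite("pics/ab.png",np.vstack([cv2.resize(i,(400,300)) for i in ims]))
```

```text
scene center [ 0.5447309  -0.13995984] 0.0007357082479875487 1510
-180 29 0.1305; -170 27 0.1306; -160 25 0.1304; -150 25 0.1305; -140 28 0.1308; -130 25 0.1309; -120 28 0.1302; -110 27 0.1305; -100 22 0.1307; -90 21 0.1302; -80 22 0.1302; -70 23 0.1311; -60 20 0.131; -50 19 0.131; -40 18 0.131; -30 20 0.1308; -20 22 0.1305; -10 14 0.1315; 0 12 0.1304; 10 12 0.1311; 20 9 0.1298; 30 5 0.1304; 40 1 0.1248; 50 3 0.1249; 60 6 0.1249; 70 10 0.1302; 80 21 0.1309; 90 19 0.1303; 100 22 0.1308; 110 19 0.1309; 120 21 0.1305; 130 25 0.1303; 140 23 0.1308; 150 22 0.1307; 160 21 0.1304; 170 25 0.1307; 
side center [ 0.54435125 -0.14212981] 0.0009422519296467466 1788
-180 14 0.1288; -170 11 0.1293; -160 12 0.1287; -150 11 0.129; -140 10 0.129; -130 9 0.1284; -120 1 0.1302; -50 1 0.1298; -40 5 0.1286; -30 7 0.129; -20 15 0.129; -10 14 0.1296; 0 11 0.1287; 10 12 0.1292; 20 12 0.1292; 30 44 0.1245; 40 29 0.1222; 50 26 0.1135; 60 29 0.1213; 70 10 0.1282; 80 19 0.1286; 90 20 0.1293; 100 21 0.1281; 110 16 0.1291; 120 21 0.1285; 130 18 0.1288; 140 13 0.1285; 150 15 0.1289; 160 14 0.1289; 170 13 0.1289;
```

View pics/scene.png

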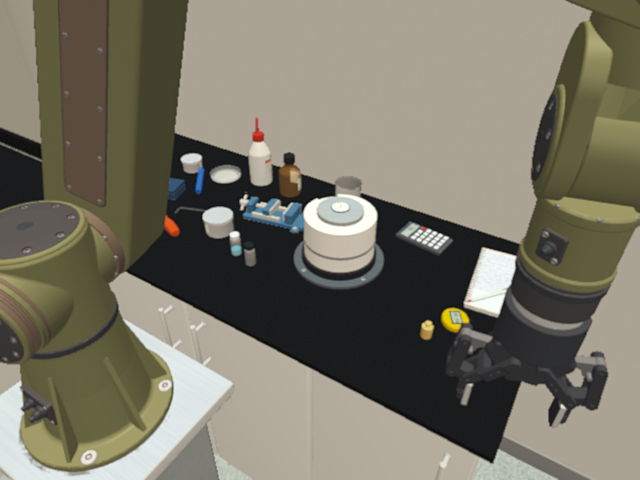

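View pics/ab.png

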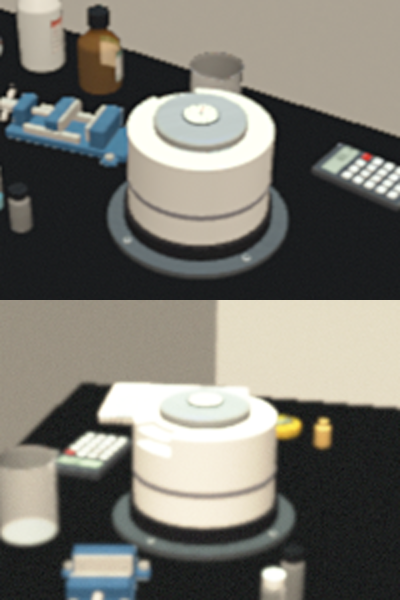

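```bash
cat >> h.py <<'E'
from scipy.spatial.transform import Rotation as R
C=np.array([.5445,-.141])
def plan(phi,r,z):
    "turn/shift (tool axes, cm) from the present pose to tool straight down, y tangential, at polar (phi,r) round the rim"
    s=state();Rt=R.from_rotvec(s["orientation"]);f=np.radians(phi)
    er=np.array([np.cos(f),np.sin(f),0]);zz=np.array([0,0,-1.]);
    c=[R.from_matrix(np.c_[x,np.cross(zz,x),zz]) for x in(er,-er)]
    t=np.r_[C+r*er[:2],z]
    g=min(c,key=lambda q:(Rt.inv()*q).magnitude())
    print("t",s["time_s"],"pos",s["ee_pos"].round(4),"F",s["force"].round(2),"target",t.round(4),"turn",(Rt.inv()*g).as_rotvec().round(3),"shift",(100*Rt.inv().apply(t-s["ee_pos"])).round(2))
E
python3 - <<'E'
from h import *
for n in("scene","side"):
    d=np.load(n+".npz");W=d["W"];ok=d["z"]>0
    q=W-np.r_[C,0];r=np.hypot(q[...,0],q[...,1]);a=np.degrees(np.arctan2(q[...,1],q[...,0]))
    mm=ok&(r>.06)&(r<.0775)&(W[...,2]>.1)
    for t in range(21,84,3):
        z=W[...,2][mm&(a>=t)&(a<t+3)]
        if len(z): print(t,len(z),np.percentile(z,[20,50,80]).round(3),end="; ")
    o=ok&(W[...,2]>.09)&(W[...,2]<.5)&(r>.085)&(r<.3)&(W[...,0]>.45)
    if o.any(): print("\nobst",o.sum(),np.percentile(W[o],[1,50,99],axis=0).round(3))
    g=ok&(np.hypot(W[...,0]-.72,W[...,1]+.03)<.12)&(W[...,2]>.02)
    if g.any(): print("glass",g.sum(),np.percentile(W[g],[1,50,99],axis=0).round(3))
plan(50,.073,.24)
E
```

```text
21 2 [0.129 0.129 0.13 ]; 24 4 [0.13  0.13  0.131]; 27 2 [0.13  0.13  0.131]; 30 2 [0.13  0.13  0.131]; 33 3 [0.128 0.13  0.13 ]; 54 1 [0.126 0.126 0.126]; 60 3 [0.125 0.126 0.127]; 63 2 [0.124 0.124 0.124]; 66 1 [0.125 0.125 0.125]; 72 2 [0.129 0.13  0.13 ]; 75 6 [0.13  0.131 0.131]; 78 7 [0.13  0.131 0.132]; 81 5 [0.13  0.13  0.131]; 
obst 6339 [[ 0.759 -0.2    0.092]
 [ 0.84  -0.141  0.327]
 [ 0.844 -0.072  0.497]]
glass 1400 [[ 0.621 -0.091  0.027]
 [ 0.837 -0.035  0.168]
 [ 0.84   0.037  0.5  ]]
21 5 [0.128 0.129 0.129]; 24 6 [0.129 0.129 0.13 ]; 27 4 [0.129 0.129 0.129]; 30 11 [0.108 0.127 0.129]; 33 24 [0.11  0.124 0.127]; 36 13 [0.106 0.123 0.127]; 39 9 [0.106 0.115 0.123]; 42 12 [0.109 0.123 0.123]; 45 7 [0.106 0.107 0.123]; 48 11 [0.105 0.107 0.123]; 51 13 [0.106 0.12  0.123]; 54 10 [0.105 0.107 0.122]; 57 10 [0.106 0.112 0.124]; 60 15 [0.106 0.121 0.123]; 63 10 [0.106 0.107 0.123]; 66 11 [0.106 0.118 0.123]; 69 4 [0.106 0.115 0.123]; 72 4 [0.111 0.119 0.122]; 75 10 [0.108 0.128 0.129]; 78 8 [0.128 0.128 0.129]; 81 15 [0.112 0.118 0.128]; 
obst 3599 [[ 0.75  -0.194  0.091]
 [ 0.84  -0.138  0.315]
 [ 0.843 -0.083  0.497]]
glass 2000 [[ 0.632 -0.093  0.021]
 [ 0.741 -0.033  0.079]
 [ 0.84   0.046  0.571]]
t 0.9 pos [ 0.1576 -0.5789  0.2094] F [0.07 0.26 0.4 ] target [ 0.5914 -0.0851  0.24  ] turn [ 0.    -0.    -0.607] shift [ 54.83 -36.25  -3.06]
```

Request:
{"api": "play_rows", "payload": {"rows": [[0,0,-0.61,0,0,-5,0],[0,0,-0.61,0,0,-5,0],[0,0,-0.61,0,0,-5,0],[0,0,-0.61,0,0,-5,0],[0,0,-0.61,0,0,-5,0],[0,0,-0.61,0,0,-5,0]], "squeeze": 20}}

```text
time_s: 1.4
ee_pos: [0.1576, -0.579, 0.2596]
orientation: [2.843, 1.336, -0.0]
force: [-0.5, -0.7, -0.3]
gripper_width: 0.144
grip_force: 0.0
```

Request:
{"api": "play_rows", "payload": {"rows": [[0,0,-0.05,65.5,1.5,0,0],[0,0,-0.05,65.5,1.5,0,0],[0,0,-0.05,65.5,1.5,0,0],[0,0,-0.05,65.5,1.5,0,0],[0,0,-0.05,65.5,1.5,0,0],[0,0,-0.05,65.5,1.5,0,0],[0,0,-0.05,65.5,1.5,0,0],[0,0,-0.05,65.5,1.5,0,0]]}}

```text
time_s: 2.07
ee_pos: [0.3778, -0.3262, 0.2596]
orientation: [2.813, 1.397, 0.0]
force: [-0.2, -0.1, -0.1]
gripper_width: -0.001
grip_force: 0.0
```

```bash
python3 -c "
from h import *
plan(53,.073,.2)"
```

```text
t 2.0667 pos [ 0.3778 -0.3262  0.2596] F [-0.21 -0.06 -0.09] target [ 0.5884 -0.0827  0.2   ] turn [ 0.001  0.    -0.003] shift [32.13  2.07  5.96]
```

Request:
{"api": "play_rows", "payload": {"rows": [[0,0,0,32.1,2.1,0,0],[0,0,0,32.1,2.1,0,0],[0,0,0,32.1,2.1,0,0],[0,0,0,32.1,2.1,0,0],[0,0,0,32.1,2.1,0,0],[0,0,0,32.1,2.1,0,0],[0,0,0,32.1,2.1,0,0],[0,0,0,32.1,2.1,0,0]]}}

```text
time_s: 2.73
ee_pos: [0.5884, -0.081, 0.2592]
orientation: [-2.812, -1.4, -0.001]
force: [-0.3, -0.3, 0.1]
gripper_width: -0.0
grip_force: 0.0
```

Request:
{"api": "play_rows", "payload": {"rows": [[0,0,0,0,0,0,0],[0,0,0,0,0,0,0]]}}

```text
time_s: 2.9
ee_pos: [0.5871, -0.0826, 0.2588]
orientation: [-2.811, -1.403, 0.001]
force: [0.5, 0.8, -0.1]
gripper_width: 0.001
grip_force: 0.0
```

Run:
```python
from h import *
plan(53,.073,.145)
s=state();im=get_image("wrist")
px=im["pixels"][...,::-1]
T=np.array(im["T_tool_cam"]);M=np.eye(4);M[:3,:3]=R.from_rotvec(s["orientation"]).as_matrix();M[:3,3]=s["ee_pos"]
im["world_to_cam"]=np.linalg.inv(M@T);W=world(im);ok=im["range_z"]>0
m=ok&(abs(W[...,2]-.143)<.01)&(np.hypot(W[...,0]-C[0],W[...,1]-C[1])<.06);print("lid",m.sum(),W[m].mean(0) if m.any() else "")
q=W-np.r_[C,0];r=np.hypot(q[...,0],q[...,1]);a=np.degrees(np.arctan2(q[...,1],q[...,0]))
mm=ok&(r>.062)&(r<.076)&(W[...,2]>.1)&(W[...,2]<.14)
for t in range(-180,180,3):
    z=W[...,2][mm&(a>=t)&(a<t+3)]
    if len(z)>3: print(t,len(z),np.percentile(z,[20,50,80]).round(3),end="; ")
cv2.imwrite("pics/w1.png",px)
```

```text
t 2.9 pos [ 0.5871 -0.0826  0.2588] F [ 0.5   0.76 -0.1 ] target [ 0.5884 -0.0827  0.145 ] turn [-0.001  0.001  0.001] shift [ 0.08  0.11 11.38]
lid 6924 [ 0.55716752 -0.12355396  0.14338718]
-180 38 [0.13  0.131 0.131]; -177 5 [0.13  0.131 0.131]; -78 29 [0.13  0.13  0.131]; -75 59 [0.13  0.131 0.131]; -72 58 [0.13  0.131 0.131]; -69 58 [0.13  0.131 0.131]; -66 67 [0.13  0.131 0.131]; -63 60 [0.13  0.131 0.131]; -60 66 [0.13  0.131 0.131]; -57 68 [0.13  0.131 0.131]; -54 64 [0.13  0.131 0.131]; -51 73 [0.13  0.131 0.131]; -48 65 [0.13  0.131 0.131]; -45 64 [0.13  0.131 0.131]; -42 72 [0.13  0.131 0.131]; -39 70 [0.13  0.131 0.131]; -36 70 [0.13  0.131 0.131]; -33 67 [0.13  0.131 0.131]; -30 73 [0.13  0.131 0.131]; -27 75 [0.13  0.131 0.131]; -24 72 [0.13  0.131 0.131]; -21 76 [0.13  0.131 0.131]; -18 75 [0.13  0.131 0.131]; -15 72 [0.13  0.131 0.131]; -12 77 [0.13  0.131 0.131]; -9 79 [0.13  0.131 0.131]; -6 75 [0.13  0.13  0.131]; -3 82 [0.13  0.131 0.131]; 0 76 [0.13  0.131 0.131]; 3 78 [0.13  0.13  0.131]; 6 85 [0.13  0.131 0.131]; 9 77 [0.13  0.131 0.131]; 12 87 [0.13  0.131 0.1
[... 817 characters left out ...]
 105 79 [0.13  0.131 0.131]; 108 79 [0.13  0.131 0.131]; 111 77 [0.13  0.13  0.131]; 114 76 [0.13  0.131 0.131]; 117 77 [0.13  0.13  0.131]; 120 74 [0.13  0.131 0.131]; 123 74 [0.13  0.131 0.131]; 126 75 [0.13  0.13  0.131]; 129 73 [0.13  0.131 0.131]; 132 73 [0.13  0.131 0.131]; 135 71 [0.13  0.131 0.131]; 138 71 [0.13  0.131 0.131]; 141 74 [0.13  0.131 0.131]; 144 68 [0.13  0.131 0.131]; 147 70 [0.13  0.131 0.131]; 150 68 [0.13  0.131 0.131]; 153 73 [0.13  0.131 0.131]; 156 65 [0.13  0.131 0.131]; 159 66 [0.13  0.131 0.131]; 162 67 [0.13  0.131 0.131]; 165 62 [0.13  0.131 0.131]; 168 67 [0.13  0.131 0.131]; 171 63 [0.13  0.131 0.131]; 174 63 [0.13  0.131 0.131]; 177 62 [0.13  0.131 0.131];
```

View pics/w1.png

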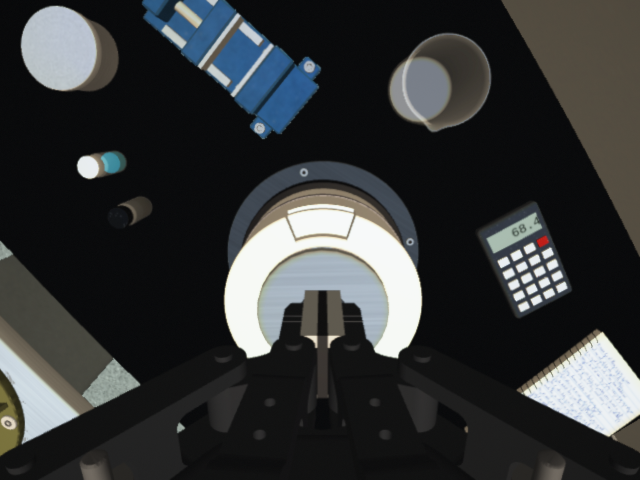

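Request:
{"api": "play_rows", "payload": {"rows": [[0,0,0,0.1,0,4,0],[0,0,0,0.1,0,8,0],[0,0,0,0.1,0,11,0],[0,0,0,0.1,0,12.5,0],[0,0,0,0.1,0,12.8,0],[0,0,0,0.1,0,12.8,0]]}}

```text
time_s: 3.45
ee_pos: [0.5856, -0.0843, 0.1307]
orientation: [-2.812, -1.398, 0.003]
force: [0.4, 0.6, -0.6]
gripper_width: -0.002
grip_force: 0.0
```

```bash
python3 -c "
from h import *
plan(54,.073,.124)"
```

```text
t 3.45 pos [ 0.5856 -0.0843  0.1307] F [ 0.37  0.57 -0.59] target [ 0.5874 -0.0819  0.124 ] turn [-0.002  0.001 -0.019] shift [ 0.3  -0.    0.67]
```

Request:
{"api": "play_rows", "payload": {"rows": [[0,0,0,0.3,0,0,0],[0,0,0,0.3,0,0.2,0],[0,0,0,0.3,0,0.4,0],[0,0,0,0.3,0,0.5,0],[0,0,0,0.3,0,0.6,0],[0,0,0,0.3,0,0.7,0],[0,0,0,0.3,0,0.7,0]]}}

```text
time_s: 4.03
ee_pos: [0.589, -0.0807, 0.1243]
orientation: [-2.811, -1.403, 0.0]
force: [-0.5, 0.5, 1.3]
gripper_width: 0.002
grip_force: 0.0
```

Request:
{"api": "play_rows", "payload": {"rows": [[0,0,0,-0.1,0,0.1,0],[0,0,0,-0.1,0,0.2,0],[0,0,0,-0.1,0,0.3,0],[0,0,0,-0.1,0,0.3,0]]}}

```text
time_s: 4.37
ee_pos: [0.5883, -0.0816, 0.1211]
orientation: [-2.811, -1.403, 0.0]
force: [-0.1, 0.1, -0.3]
gripper_width: 0.001
grip_force: 0.0
```

Request:
{"api": "play_rows", "payload": {"rows": [[0,0,0,0,0,0.1,0],[0,0,0,0,0,0.2,0],[0,0,0,0,0,0.25,0],[0,0,0,0,0,0.25,0]]}}

```text
time_s: 4.7
ee_pos: [0.5883, -0.0816, 0.1187]
orientation: [-2.811, -1.403, 0.0]
force: [-0.5, -0.7, -0.6]
gripper_width: 0.0
grip_force: 0.0
```

Request:
{"api": "play_rows", "payload": {"rows": [[0,0,0,0,0,0.05,0],[0,0,0,0,0,0.1,0],[0,0,0,0,0,0.1,0]]}}

```text
time_s: 4.95
ee_pos: [0.5884, -0.0816, 0.1178]
orientation: [-2.811, -1.403, 0.0]
force: [0.6, -0.2, 0.7]
gripper_width: -0.003
grip_force: 0.0
```

Run:
```python
from h import *
s=state();print(s["ee_pos"],s["force"],s["wrist_torque"])
im=get_image("wrist")
o=[im["pixels"][...,::-1]]
im2=get_image("side");o.append(cv2.resize(im2["pixels"][165:315,190:390,::-1],(640,480),interpolation=cv2.INTER_CUBIC))
cv2.imwrite("pics/w2.png",cv2.resize(np.hstack(o),(800,300)))
```

```text
[ 0.58842289 -0.08156245  0.11782268] [ 0.61934452 -0.24123062  0.68423546] [ 0.02837182  0.03878989 -0.00777229]
```

View pics/w2.png

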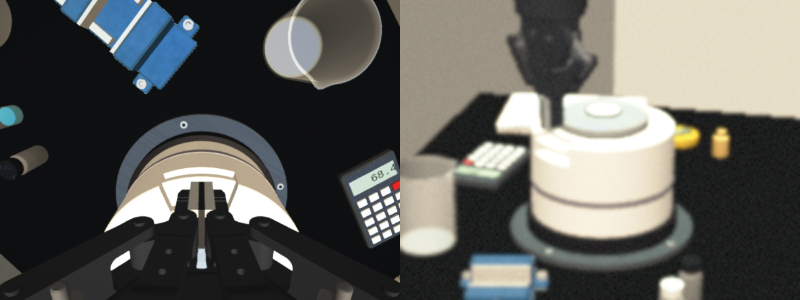

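Run:
```python
from h import *
s=state()
for n in("side","scene"):
    im=get_image(n);W=world(im);ok=im["range_z"]>0;dark=im["pixels"].max(-1)<110
    wc=np.array(im["world_to_cam"])
    p,_=cv2.projectPoints(s["ee_pos"].reshape(1,3),cv2.Rodrigues(wc[:3,:3])[0],wc[:3,3],np.array(im["mtx"]),np.array([im["k1"],0,0,0,0.]))
    m=ok&dark&(np.hypot(W[...,0]-s["ee_pos"][0],W[...,1]-s["ee_pos"][1])<.03)&(W[...,2]>.10)&(W[...,2]<.2)
    v,u=np.nonzero(m);print(n,"TCP px",p.ravel(),m.sum())
    for z0 in np.arange(.11,.18,.006):
        k=m&(W[...,2]>=z0)&(W[...,2]<z0+.006)
        if k.any():
            vv,uu=np.nonzero(k);print(z0.round(3),k.sum(),W[k].mean(0).round(4),W[k].min(0).round(4),W[k].max(0).round(4),vv.mean().round(1),uu.mean().round(1))
    if n=="side":
        x,y=int(p[0,0,0]),int(p[0,0,1]);c=im["pixels"][y-45:y+45,x-60:x+60,::-1];c=cv2.resize(c,(800,600),interpolation=cv2.INTER_CUBIC);cv2.circle(c,(400,300),4,(0,0,255),-1);cv2.imwrite("pics/s3.png",c)
```

```text
side TCP px [265.13951189 238.69716226] 235
0.14 1 [ 0.5797 -0.0813  0.1454] [ 0.5797 -0.0813  0.1454] [ 0.5797 -0.0813  0.1454] 227.0 269.0
0.146 11 [ 0.5805 -0.0735  0.1502] [ 0.5764 -0.0781  0.1472] [ 0.5862 -0.0686  0.1516] 226.1 267.7
0.152 14 [ 0.5817 -0.0741  0.1545] [ 0.5762 -0.0815  0.152 ] [ 0.5865 -0.0699  0.1572] 224.0 267.2
0.158 16 [ 0.5806 -0.0724  0.1608] [ 0.5758 -0.078   0.1587] [ 0.5862 -0.0686  0.1638] 221.5 267.5
0.164 19 [ 0.5804 -0.0734  0.167 ] [ 0.5757 -0.0797  0.164 ] [ 0.5865 -0.0678  0.1698] 218.6 267.7
0.17 14 [ 0.5815 -0.0737  0.1728] [ 0.5764 -0.0773  0.1701] [ 0.586  -0.0693  0.1751] 215.9 267.2
0.176 17 [ 0.5878 -0.0738  0.179 ] [ 0.5763 -0.0938  0.1763] [ 0.6112 -0.0672  0.1816] 212.8 264.3
scene TCP px [327.2091983  200.80333382] 289
0.14 7 [ 0.5822 -0.086   0.1432] [ 0.5777 -0.0925  0.1414] [ 0.5865 -0.0793  0.1447] 193.1 327.6
0.146 12 [ 0.5815 -0.0837  0.1501] [ 0.5752 -0.094   0.1461] [ 0.5933 -0.073   0.1519] 190.4 326.6
0.152 22 [ 0.5828 -0.0834  0.1555] [ 0.5727 -0.0953  0.1528] [ 0.5967 -0.0677  0.1578] 188.1 326.8
0.158 21 [ 0.5829 -0.0829  0.161 ] [ 0.5732 -0.0953  0.1588] [ 0.5964 -0.0662  0.1633] 185.9 326.7
0.164 23 [ 0.5819 -0.082   0.1668] [ 0.5722 -0.0957  0.1641] [ 0.5981 -0.0677  0.1695] 183.7 326.1
0.17 19 [ 0.5825 -0.0836  0.1729] [ 0.574  -0.0956  0.1704] [ 0.5955 -0.0684  0.1755] 181.5 326.9
0.176 13 [ 0.5813 -0.0855  0.1792] [ 0.5702 -0.0953  0.1767] [ 0.5937 -0.0744  0.1819] 179.5 327.4
```

View pics/s3.png

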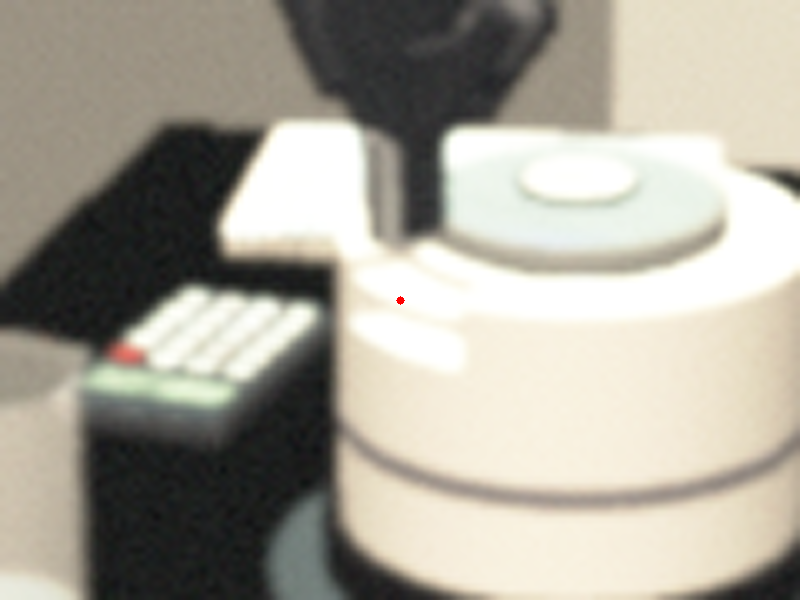

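Run:
```python
from h import *
np.set_printoptions(linewidth=250)
for n,(u,v) in(("side",(265,236)),("scene",(327,200))):
    im=get_image(n);W=world(im)
    W0=np.load(n+".npz")["W"]
    print(n);print((W[v-16:v+8,u-9:u+10,2]*1000).round().astype(int));print(((W-W0)[v-16:v+8,u-9:u+10,2]*1000).round().astype(int))
```

```text
side
[[ 11  12  11 160 162 160 162 164 164 164 166 165 164 164 164 161 142 143 143]
 [ 10  11   9 158 159 160 161 161 160 161 159 162 163 159 161 161 526 141 144]
 [ 13  12  12 157 157 159 157 159 161 159 160 160 159 157 158 157 143 142 143]
 [ 12  12 128 152 155 156 157 156 156 158 158 158 158 155 156 157 142 144 143]
 [ 10 128 129 149 151 154 154 155 154 153 155 157 155 153 154 153 142 143 142]
 [129 129 131 146 150 151 152 152 152 152 153 154 153 152 151 151 142 141 142]
 [129 130 129 128 148 150 149 151 150 152 152 151 151 150 150 149 141 141 142]
 [128 129 128 129 146 147 148 149 149 149 148 149 147 148 146 147 137 139 140]
 [128 129 128 128 144 144 145 146 146 145 147 145 146 142 141 135 135 137 137]
 [127 128 130 129 140 142 144 145 143 143 143 141 141 139 140 132 132 134 135]
 [128 128 129 128 130 128 129 143 141 140 139 138 129 129 128 111 130 132 132]
 [124 127 127 126 126 127 125 126 127 126 125 127 129 129 131 128 107 106 129]
 [123 126 126 125 125 124 124 125 123 123 123 125 126 128 129 129 129 130 129]
 [121 124 124 123 124 122 123 123 123 123 124 122 123 125 127 126 12
[... 6710 characters left out ...]
 1    1    1]
 [   0    0    2    1   -1    0   -2   -1    1    1   -1    1    1    0    1   -1    1    0    0]
 [   1   -1   -1   -1    1   -2    1   -1    1    0   -1    0    1    0   -4    3   -2    1    1]
 [   1    0    0   -1   -1    1   -1   -1   -2   -2    0   -1    3    1    5    1    2    2    2]
 [   0    0   -2   -1    0    2    2   -1    0    0   -2    2   -1   -1    2    0   -1    2    0]
 [   2    2    3   -1   -1    1   -1    0   -1   -1   -2    1    0    3   -1    4    2    1    2]
 [  -2   -4    1   -2   -1    0   -1    1    0    0   -1   -1    2    2   -1    1    1    0    0]
 [   2   -1   -1   -1    0    0   -1    2   -1   -3    0    0    1    1   -2    0   -1   -2   -1]]
```

Run:
```python
from h import *
s=state();Rt=R.from_rotvec(s["orientation"])
for n in("side","scene"):
    im=get_image(n);W=world(im);W0=np.load(n+".npz")["W"]
    m=(im["range_z"]>0)&(np.linalg.norm(W-W0,axis=-1)>.012)&(W[...,2]>.135)&(W[...,2]<.175)&(np.hypot(*(W[...,:2]-s["ee_pos"][:2]).transpose(2,0,1))<.04)
    t=Rt.inv().apply(W[m]-s["ee_pos"])*1000
    for a in range(-60,-14,6):
        k=t[(t[:,2]>=a)&(t[:,2]<a+6)]
        if len(k)>2: print(n,"tool z",a,len(k),"x",np.percentile(k[:,0],[5,50,95]).round(1),"y",np.percentile(k[:,1],[5,50,95]).round(1))
```

```text
side tool z -60 18 x [-3.3  6.9 11.3] y [-11.8  -6.    5.4]
side tool z -54 35 x [-5.   5.8 11.1] y [-14.3  -8.6   6.2]
side tool z -48 33 x [-5.4  6.2 10.9] y [-13.7  -7.4   7.1]
side tool z -42 34 x [-4.9  7.5 10.9] y [-14.3  -8.3   5.5]
side tool z -36 33 x [-5.7  5.2 11.2] y [-12.7  -8.7   3.4]
side tool z -30 25 x [-6.1  7.3 11.5] y [-11.2  -6.7   5.4]
side tool z -24 13 x [-8.9  1.4  9.4] y [-6.4 -4.5  3.3]
scene tool z -60 15 x [-11.3  -9.4   0.2] y [-12.8  -0.3  12.8]
scene tool z -54 32 x [-11.7  -8.1   4.1] y [-14.1  -5.2  12.2]
scene tool z -48 33 x [-12.   -7.2   3.8] y [-14.3  -4.6  12.5]
scene tool z -42 29 x [-12.6  -6.7   1.5] y [-13.2  -3.6  12.4]
scene tool z -36 31 x [-12.6  -8.    1.5] y [-12.3  -3.8  10.8]
scene tool z -30 10 x [-13.1 -10.   -2.3] y [-6.4 -0.8  8.9]
scene tool z -24 3 x [-7.4 -7.2 -2.1] y [-6.3 -6.1  4.8]
```

The fingertip's true end is about 22 mm above the reported TCP, so it hasn't reached the key. I'll keep going down, watching the force.

Request:
{"api": "play_rows", "payload": {"rows": [[0,0,0,0,0,0.3,0],[0,0,0,0,0,0.6,0],[0,0,0,0,0,0.9,0],[0,0,0,0,0,1.2,0],[0,0,0,0,0,1.2,0]]}}

```text
time_s: 5.77
ee_pos: [0.5878, -0.0815, 0.1049]
orientation: [-2.81, -1.402, 0.002]
force: [-1.0, 0.8, -0.7]
gripper_width: -0.002
grip_force: 0.0
```

Request:
{"api": "play_rows", "payload": {"rows": [[0,0,0,0,0,0.1,0],[0,0,0,0,0,0.2,0],[0,0,0,0,0,0.3,0],[0,0,0,0,0,0.3,0]]}}

```text
time_s: 6.1
ee_pos: [0.5884, -0.0816, 0.1028]
orientation: [-2.811, -1.403, 0.0]
force: [0.4, 0.4, -0.1]
gripper_width: -0.002
grip_force: 0.0
```

Request:
{"api": "play_rows", "payload": {"rows": [[0,0,0,0,0,0.1,0],[0,0,0,0,0,0.2,0],[0,0,0,0,0,0.2,0]]}}

```text
time_s: 6.35
ee_pos: [0.5886, -0.0816, 0.1012]
orientation: [2.811, 1.403, 0.001]
force: [-0.5, 0.0, 1.9]
gripper_width: -0.0
grip_force: 0.9
```

Request:
{"api": "play_rows", "payload": {"rows": [[0,0,0,0,0,0.1,0],[0,0,0,0,0,0.2,0],[0,0,0,0,0,0.2,0]]}}

```text
time_s: 6.6
ee_pos: [0.5886, -0.0816, 0.0994]
orientation: [2.811, 1.403, 0.001]
force: [-1.4, -0.7, 3.8]
gripper_width: -0.002
grip_force: 2.1
```

Request:
{"api": "play_rows", "payload": {"rows": [[0,0,0,0,0,0.1,0],[0,0,0,0,0,0.2,0],[0,0,0,0,0,0.2,0]]}}

```text
time_s: 6.85
ee_pos: [0.5886, -0.0816, 0.0976]
orientation: [2.811, 1.403, 0.001]
force: [-2.9, -0.2, 3.0]
gripper_width: -0.005
grip_force: 2.3
```

```bash
cat > lid.py <<'E'
from h import *
s=state();print(s["time_s"],s["ee_pos"],s["force"])
im=get_image("side");W=world(im);q=W-np.r_[C,0]
m=(np.hypot(q[...,0],q[...,1])<.05)&(im["range_z"]>0)&(W[...,2]>.1)&(im["pixels"].min(-1)>110)
print(m.sum(),np.percentile(W[m][:,2],[5,50,95]))
cv2.imwrite("pics/lid%.2f.png"%s["time_s"],cv2.resize(im["pixels"][120:315,160:420,::-1],(780,585)))
E
python3 lid.py
```

```text
6.85 [ 0.5886444  -0.08160908  0.09757313] [-2.94530099 -0.24895392  2.98735469]
571 [0.1281825  0.14505766 0.14929533]
```

Request:
{"api": "play_rows", "payload": {"rows": [[0,0,0,0,0,0.1,0],[0,0,0,0,0,0.15,0],[0,0,0,0,0,0.15,0]]}}

```text
time_s: 7.15
ee_pos: [0.5887, -0.0816, 0.096]
orientation: [2.811, 1.403, 0.001]
force: [-2.1, 0.3, 5.4]
gripper_width: -0.001
grip_force: 2.9
```

```bash
python3 lid.py; ls pics
```

```text
7.15 [ 0.58865154 -0.08160973  0.09597688] [-2.07286954  0.28306786  5.42750175]
377 [0.10190614 0.15915298 0.17074389]
ab.png
lid6.85.png
lid7.15.png
s3.png
scene.png
side.png
w1.png
w2.png
```

The lid is rising, so I'll retreat up and slightly outward.

Request:
{"api": "play_rows", "payload": {"rows": [[0,0,0,0.1,0,-0.5,0],[0,0,0,0.3,0,-1.3,0],[0,0,0,2,0,-3,0],[0,0,0,5,0,-6,0],[0,0,0,7.5,0,-9,0],[0,0,0,8,0,-12,0],[0,0,0,8,0,-15,0],[0,0,0,8,0,-15,0]]}}

```text
time_s: 7.87
ee_pos: [0.6399, -0.0167, 0.2525]
orientation: [2.806, 1.403, 0.013]
force: [1.0, 0.1, 0.9]
gripper_width: -0.002
grip_force: 0.0
```

Request:
{"api": "play_rows", "payload": {"rows": [[0,0,0,0,0,0,0],[0,0,0,0,0,0,0],[0,0,0,0,0,0,0],[0,0,0,0,0,0,0],[0,0,0,0,0,0,0],[0,0,0,0,0,0,0],[0,0,0,0,0,0,0],[0,0,0,0,0,0,0]]}}

```text
time_s: 8.53
ee_pos: [0.6364, -0.0177, 0.2452]
orientation: [-2.811, -1.403, 0.001]
force: [0.1, 0.5, 1.1]
gripper_width: 0.001
grip_force: 0.0
```

Request:
{"api": "play_rows", "payload": {"rows": [[0,0,0,0,0,0,0],[0,0,0,0,0,0,0],[0,0,0,0,0,0,0],[0,0,0,0,0,0,0],[0,0,0,0,0,0,0],[0,0,0,0,0,0,0],[0,0,0,0,0,0,0],[0,0,0,0,0,0,0]]}}

```text
time_s: 9.2
ee_pos: [0.6366, -0.0176, 0.2455]
orientation: [2.811, 1.403, 0.0]
force: [0.1, 0.0, 0.3]
gripper_width: 0.002
grip_force: 0.0
```

Request:
{"api": "play_rows", "payload": {"rows": [[0,0,0,0,0,0,0],[0,0,0,0,0,0,0],[0,0,0,0,0,0,0],[0,0,0,0,0,0,0],[0,0,0,0,0,0,0],[0,0,0,0,0,0,0],[0,0,0,0,0,0,0],[0,0,0,0,0,0,0]]}}

```text
time_s: 9.87
ee_pos: [0.6365, -0.0177, 0.2454]
orientation: [-2.811, -1.403, 0.0]
force: [-0.5, -0.2, -0.0]
gripper_width: -0.001
grip_force: 0.0
```

```bash
cat >> lid.py <<'E'
n=C+.068*np.array([np.cos(np.radians(54)),np.sin(np.radians(54))])
k=(np.hypot(W[...,0]-n[0],W[...,1]-n[1])<.008)&(W[...,2]>.1)&(W[...,2]<.14)
print("key z",np.median(W[k][:,2]),k.sum())
e=np.array([np.cos(np.radians(54)),np.sin(np.radians(54))])
m=(np.hypot(q[...,0],q[...,1])<.12)&(im["range_z"]>0)&(W[...,2]>.15)&(W[...,2]<.245)
rr=q[m][:,:2]@e;p=np.polyfit(W[m][:,2],rr,1);print("lid r vs z slope",p,m.sum(),W[m][:,2].max(),"angle",np.pi/2-np.arctan(p[0]))
cv2.imwrite("pics/end.png",np.hstack([cv2.resize(im["pixels"][120:315,160:420,::-1],(400,300)),cv2.resize(get_image("scene")["pixels"][...,::-1],(400,300))]))
E
python3 lid.py
```

```text
9.8667 [ 0.63652163 -0.01765172  0.24540398] [-0.48934136 -0.20181199 -0.02796686]
78 [0.10056768 0.11448549 0.1273975 ]
key z 0.11478781698566637 36
lid r vs z slope [-0.19556361 -0.02795954] 1164 0.23589448542706132 angle 1.763922506390411
```

View pics/end.png

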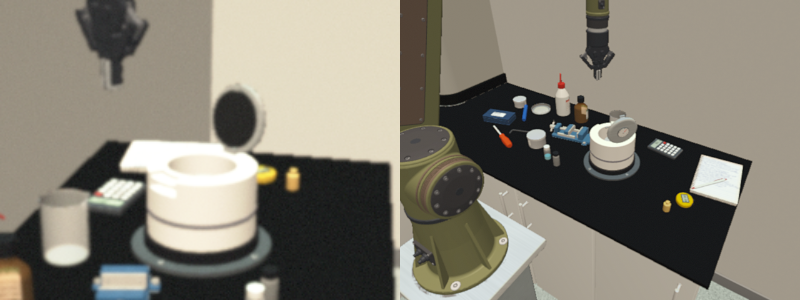

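Run:
```python
from h import *
im=get_image("side");W=world(im);n=C+.069*np.array([np.cos(np.radians(54)),np.sin(np.radians(54))])
for w in(np.load("side.npz")["W"],W):
    k=(np.hypot(w[...,0]-n[0],w[...,1]-n[1])<.012)&(w[...,2]>.1)&(w[...,2]<.14)
    print(k.sum(),np.percentile(w[k][:,2],[10,30,50,70,90]).round(4))
```

```text
96 [0.1052 0.1063 0.1197 0.1231 0.1245]
100 [0.1044 0.1062 0.1179 0.1227 0.1237]
```

The key is back up (same heights as before) and the lid stands fully open.

```bash
python3 -c "
from plant import *
print(sign_off())"
```

```text
the job is handed in; nothing more can be done
None
```

The canister is open and the job is handed in: the lid stands at its stop (measured about 1.76 rad), the release key is back up and the arm is clear of everything; I found the notch from the camera depth images instead of running a fingertip along the rim.

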